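# Seat the board carrier and hold the test jig's ratchet lever at the third click

## Task

Lift the grey circuit-board carrier by its black grip, seat it fully down on the two pegs of the test jig, orange end to orange end, and let go of it. Then swing the red lever clockwise by its rubber post, bringing its short arm over the carrier, exactly three clicks and never a fourth. The lever is sprung and flies back, so the program finishes while the fingers still hold it, steady at the third click; leave the jar, the tin and the loose circuit board alone.

Things in the scene. Friction and masses are not known exactly. Their poses are not given: they have to be found in the camera images.
- carrier_grip (a point): Point in the black grip of the loose board carrier, 34 mm above its underside. The carrier is a grey plate 110 x 70 x 12 mm (its x, y, z; 0.11 to 0.23 kg); the grip stands upright in its middle, 40 mm long in x, 12 mm thick in y, reaching 12 to 51 mm above the underside. Orange marks at the -x end. 10 mm through holes at x = -44 and +36 mm, y = 0. Starts flat on the bench, right of the jig.
- carrier: The same carrier: origin under the middle of the plate, in the plane of its underside; axes as for carrier_grip.
- carrier_orange_end (a point): Middle of the lower edge of the carrier at its orange (-x) end, in the plane of the underside.
- carrier_plain_end (a point): Middle of the lower edge of the carrier at its other (+x) end, in the plane of the underside.
- jig: Fixed test jig: grey base plate 150 x 190 x 18 mm (x, y, z), top face 18 mm above the bench. Origin: on the bench, under the lever's pivot axis. Nest centre at x = 0, y = -80 mm; the seated carrier lies flat there on the top face, axes parallel to the jig's. Two upright 7 mm pegs at x = -44 and +36 mm, y = -80 mm, 16 mm high, the last 5 mm tapered to 2.4 mm.
- nest_orange_end (a point): On the jig's top face, where carrier_orange_end lies when the carrier is seated (jig x = -55, y = -80 mm); an orange stripe lies beside it. Axes of the jig.
- nest_plain_end (a point): On the jig's top face, where carrier_plain_end lies when the carrier is seated (jig x = +55, y = -80 mm). Axes of the jig.
- pivot (a point): On the upright pivot axis of the red lever, at mid-height of its bar (36 mm above the bench). Axes of the jig. The bar is 16 mm wide, top 40 mm above the bench; the handle reaches 126 mm from the axis; opposite it the hold-down arm reaches 63 mm and passes 2 mm above the seated carrier's plate. At rest it is clear of the nest.
- post_mid (a point): Upright black rubber post, 16 mm diameter, standing on the handle of the lever 120 mm from the pivot axis, from 40 to 95 mm above the bench. This point lies on the post's axis at half its height, 68 mm above the bench; x axis pointing along the handle away from the pivot, z up.
- lever (a joint): Turn of the lever in rad, clockwise from above; starts at its rest stop, 0, with the handle along +2.653 rad in the jig's frame (front left). A spring drives it back: at the post about 7 N at 0, 13 N at the third notch. Each tooth adds, then takes away, up to 3 N: resistance rises before the tooth, falls after it and rises again in the notch. Let go, it flies back to 0. Stop at 1.15.
- ratchet_plate: Fixed toothed plate under the lever, origin on the pivot axis on the jig's top face, z up; its angle differs from jig to jig. Its x axis is the handle's direction in the THIRD notch (post_mid x parallel to it). One click is 0.21 rad: notches at +0.42, +0.21, 0, -0.21 rad (about z) from that axis, teeth half-way, the first at +0.525. Joint at the third notch: 0.68 to 0.82. A white tick at each.
- jar_1: Bystander: small glass jar of screws with red lid, 52 mm diameter, 56 mm high, origin at its foot, behind the carrier's start. Not to be moved.
- flux_tin: Bystander: small pale round tin, 57 mm diameter, 21 mm high, origin at its foot, in front of the jig. Not to be moved.
- pcb_small: Bystander: loose green circuit board, 50 x 75 x 16 mm, origin under its middle, behind the jig. Not to be moved.
Not all that is in view belongs to the job. Leave any turquoise look-alike of the carrier alone.

How it is judged (in metres and radians):
On the way, in this order (a step that is already met when the one before it is completed fails the run):
1. the carrier is seated on the pegs the right way round and let go, with the lever still before its first click (distance between carrier_orange_end and nest_orange_end below 0.004 m and distance between carrier_plain_end and nest_plain_end below 0.004 m and contact force between the fingers and carrier below 0.1 N and value of joint lever below 0.1 rad), for 0.2 s.
2. the lever has made its first click, moved by the fingers (angle between the x axis of post_mid and the x axis of ratchet_plate, either way round below 0.5 rad and contact force between the fingers and lever above 0.5 N).
At the end, for the whole second after the job is handed in: The carrier is still seated (both ends within 4 mm of the nest's ends); the lever stands still (under 0.1 rad/s) in the third notch, within 0.08 rad of it, held there by the fingers with more than 1 N (distance between carrier_orange_end and nest_orange_end below 0.004 m and distance between carrier_plain_end and nest_plain_end below 0.004 m and angle between the x axis of post_mid and the x axis of ratchet_plate, either way round below 0.08 rad and velocity of joint lever between -0.1 and 0.1 rad/s and contact force between the fingers and lever above 1 N); the arm keeps its last pose, push and grip.
It fails at once if the lever is pushed over the fourth tooth (value of joint lever above 0.7 rad and y of post_mid in the frame of ratchet_plate below -0.0142 m).
It fails at once if the jar, the tin or the loose circuit board is moved more than 25 mm or tipped (distance of any of jar_1, flux_tin, pcb_small from where it was at the start of the episode above 0.025 m or angle between jar_1's own z axis and vertical above 0.5 rad).
It also fails if it takes over 72 s, if anything falls off the work surface, if the arm or the gripper's body presses on something with over 40 N, if the wrist force passes 120 N, or if a joint passes its speed limit or range.

## Robot

A 6-joint arm with a two-finger parallel gripper is mounted at the origin on a cart in front of the work surface, level with it; the furniture and walls round the work are solid. World frame = base frame: x ahead of the robot, y to its left, z up, the work surface at z = 0. Lengths are in m, angles in degrees, forces in N, time in s.
With the tool pointing down it reaches from about 0.3 to 0.75 m from the base axis. Payload 8.5 kg.
Tool frame: the origin (TCP) lies midway between the tips of the shut fingers; the grasp point (between the pads) lies env.tcp_to_grasp behind it (env.tcp_to_grasp is the distance from the TCP to the grasp point, in m); z points along the fingers, y is the line along which they close (so a half turn about z gives the same grasp; the last joint's range is limited). The gripper opens to 85 mm and grips with 20 to 120 N. Pads are 22 mm wide; open, the fingers measure 114 mm over their backs; the gripper's body (76 mm by 85 mm) begins 54 mm behind the grasp point. The pads swing forward as they close: fully open they stand 13 mm farther back than shut.
Start: joints at [-77.768, 21.807, 74.336, -0, 83.858, -12.336], TCP at [0.229, -0.5, 0.231] pointing down, gripper open.
Joint ranges: [-178.18, 178.18], [-50.72, 133.34], [12.68, 142.11], [-81.47, 261.47], [9.98, 163.14], [-165.26, 165.26]. Speed limits (degrees/s): [136.94, 136.94, 180, 180, 180, 180].

## Interface

Orientations are given as a 3x3 rotation matrix whose columns are the frame's x, y, z axes.
In Python, from rig import observe, optics, job, env gives the robot as it stands. The module is installed in compiled form; this text tells all that it offers.
- The arm moves only by the shell command python3 -m jog 'ROWS' [FORCE]. ROWS is JSON, a list of rows, each a list of 7 numbers: the turn, a rotation vector about the tool's x, y, z in rad, then the shift along the tool's x, y, z in m, then the opening in per cent of the stroke, from 0 (shut) to 100 (fully open). A call has 1 to 10 rows; each row shifts and turns the commanded pose from where the row before left it, along the tool's axes as they then stand; what a row does not reach is not made up. A row lasts 1/8 s, in which the tool goes at most 62.5 mm and 10.7 degrees, less where a joint would pass 70% of its speed; a pose out of reach is approached as far as the arm can. A call is refused whole if a number of a shift passes 0.0625 or a number of a turn 0.188, either way. A call with a gripper value outside its range is refused whole. The fingers move at their own pace and stop on an object; FORCE is the grip in N (left out, the last holds). Time passes only in rows, so rows that do not move let the fingers close. It gives the time, the measured TCP pose, the force, the opening and the grip force at its end, in the units of the state.
- observe(): the state, without advancing time (a new reading comes with each control period).
- optics.get_image(name): name is "side" or "top"; returns a dict with "pixels" (480x640x3 uint8, red, green, blue), "mtx" (3x3 intrinsics, pixels), "dist_coeffs" ([k1, k2, p1, p2, k3] as OpenCV has them; the pictures are not rectified), "rvec" (rotation vector, rad) and "tvec" (3), from world to camera coordinates, as OpenCV has them. Camera axes: x right, y down, z forward; pixel columns grow to the right and rows downward; lengths in m; the calibration is good to about 2 mm. A picture is of the moment at which its call begins. There is no depth.
- job.close_job(): hands the job in; it is judged then, once.
The state is a dict: "time_s": time; "q": joint angles; "qvel": joint speeds; "joint_efforts": joint torques, N m; "position": TCP position; "tool_rot": TCP orientation; "ft_force": force on the tool from outside, world axes, zero at the start; "wrist_torque": the same for the moment, N m; "grip_width": finger opening in m; "gripper_force": force on a finger pad.
Only numpy, scipy, OpenCV 4.12 (cv2) and the standard library are available. Lean on these libraries where they do the work, as an engineer would, in place of code of your own. Each camera call takes 0.05 s, during which the arm holds its last target. There are 200 camera calls.

## Working session

There is one attempt and no reset: what is moved stays moved. The work goes in short steps, Python scripts to look and compute and a shell command to move; the robot and the scene stay as the last step left them, time stands still between calls to the robot, and variables do not carry over. Pictures are saved under pics/ and viewed, at most 10 in all, crops included, and the job is handed in when it is done.

```bash
mkdir -p pics; cat > h.py <<'E'
import numpy as np, cv2
from rig import observe, optics, job, env
def img(n):
    d=optics.get_image(n); return d
def ray(d,uv):
    uv=np.array(uv,float).reshape(-1,1,2)
    n=cv2.undistortPoints(uv,d["mtx"],d["dist_coeffs"]).reshape(-1,2)
    R=cv2.Rodrigues(np.array(d["rvec"],float))[0]
    c=-R.T@np.array(d["tvec"],float).ravel()
    return c,np.c_[n,np.ones(len(n))]@R
def onplane(d,uv,z):
    c,v=ray(d,uv); return c+v*((z-c[2])/v[:,2])[:,None]
def proj(d,P):
    return cv2.projectPoints(np.array(P,float).reshape(-1,3),np.array(d["rvec"],float),np.array(d["tvec"],float),d["mtx"],d["dist_coeffs"])[0].reshape(-1,2)
def save(d,n,crop=None,s=1):
    p=d["pixels"][:,:,::-1]
    if crop: p=p[crop[1]:crop[3],crop[0]:crop[2]]
    cv2.imwrite("pics/"+n,cv2.resize(p,None,fx=s,fy=s,interpolation=cv2.INTER_CUBIC))
E
python3 - <<'E'
from h import *
for n in("top","side"):
    d=img(n);save(d,n+"0.png");np.save(n+"0.npy",d,allow_pickle=True)
    print(n,ray(d,[[320,240]])[0])
print(env.tcp_to_grasp); s=observe();print(s)
E
```

```text
top [0.46181966 0.15173673 1.13926438]
side [0.3115145  1.27380485 0.65684833]
0.0187
{'time_s': 0.1, 'q': array([-7.77672711e+01,  2.18372699e+01,  7.43795122e+01, -1.12571856e-03,
        8.38584104e+01, -1.23370859e+01]), 'qvel': array([ 0.09169351, -0.03295464, -0.07938532,  0.03225521, -0.06850589,
       -0.04033389]), 'joint_efforts': array([ 4.08289881e-03, -4.49216437e+01, -2.31658995e+01, -1.70906596e-04,
        3.67247892e-03, -2.50009379e-05]), 'position': array([ 0.22861508, -0.49994272,  0.2307775 ]), 'tool_rot': array([[ 9.09454452e-01,  4.15803453e-01, -2.97157486e-04],
       [ 4.15803477e-01, -9.09453591e-01,  1.27842106e-03],
       [ 2.61320947e-04, -1.28622484e-03, -9.99999139e-01]]), 'ft_force': array([-4.78270503e-01,  9.91911348e-01,  3.98457903e-04]), 'wrist_torque': array([-0.00355112,  0.05529091, -0.00605264]), 'gripper_force': 0.0, 'grip_width': 0.08527787663644615}
```

View pics/top0.png

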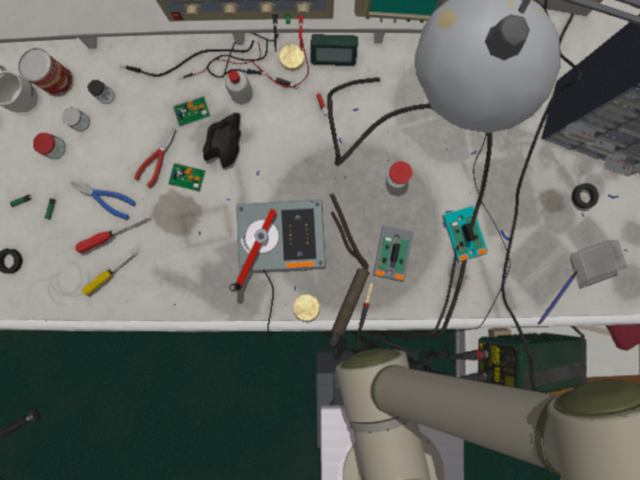

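View pics/side0.png

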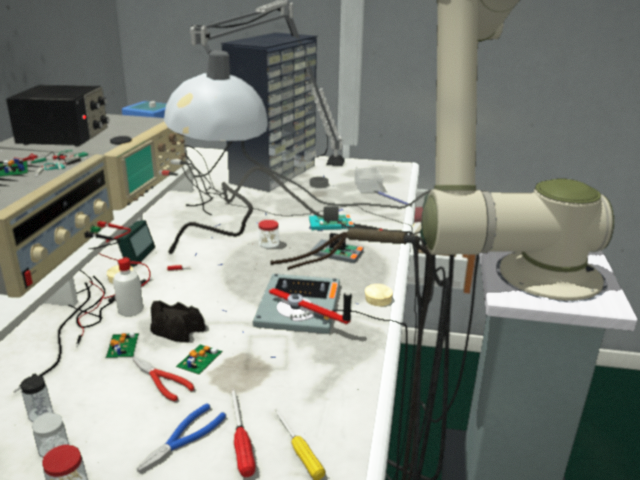

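The top view shows two carriers: the grey one at (394,253) with orange marks at its near end, and a turquoise look-alike at (464,233). The grey one fits the description, being right of the jig with the jar (399,177) behind it. The jig is at (281,236) with its orange stripe at (300,265). The pivot is at about (262,236), the post at about (237,287) and the tin at (306,307).

```bash
python3 - <<'E'
from h import *
d=np.load("top0.npy",allow_pickle=True).item()
save(d,"crop1.png",(215,180,425,320),3.8)
hsv=cv2.cvtColor(d["pixels"],cv2.COLOR_RGB2HSV)
def comps(m,name,z,roi,amin=8):
    k=np.zeros(m.shape,np.uint8);x0,y0,x1,y1=roi;k[y0:y1,x0:x1]=m[y0:y1,x0:x1]
    n,l,s,c=cv2.connectedComponentsWithStats(k)
    for i in range(1,n):
        if s[i,4]>=amin:
            pts=np.argwhere(l==i)[:,::-1].astype(np.float32)
            r=cv2.minAreaRect(onplane(d,pts,z)[:,:2].astype(np.float32)*1000)
            print(name,c[i].round(1),s[i,4],onplane(d,c[i],z)[0].round(4),"rect mm",np.round(r[0],1),np.round(r[1],1),round(r[2],1))
H,S,V=[hsv[...,i].astype(int) for i in range(3)]
roi=(215,180,425,330)
comps((H>5)&(H<20)&(S>150)&(V>120),"orange",.015,roi)
comps(((H<5)|(H>174))&(S>150),"red",.040,roi)
comps((V<60),"black",.051,(375,220,415,285))
comps((V<60),"post",.095,(225,275,250,300),4)
comps((S>25)&(S<110)&(V>80)&(V<150)&(H>80)&(H<115),"grey12",.012,roi,80)
print(d["pixels"][[230,270,245],[385,255,380]],hsv[[230,270,245],[385,255,380]])
E
```

```text
orange [300.2 264.2] 112 [0.4679 0.2014 0.015 ] rect mm [468.2 201.8] [57.   8.8] 89.6
orange [379.4 272.8] 36 [0.4476 0.0275 0.015 ] rect mm [447.5  27.5] [16.4  9.9] 78.2
orange [398.9 276.5] 33 [ 0.4389 -0.0153  0.015 ] rect mm [439.  -15.1] [16.   9.1] 78.2
red [400.3 180.8] 35 [ 0.6469 -0.0181  0.04  ] rect mm [646.5 -17.5] [30.6  4.4] 89.8
red [268.8 219. ] 113 [0.5655 0.2675 0.04  ] rect mm [565.  267.3] [12.2 45.3] 67.4
red [248.  263.5] 302 [0.47   0.3123 0.04  ] rect mm [470.8 312.1] [14.6 99.6] 64.8
red [365.9 304.7] 10 [0.3798 0.0602 0.04  ] rect mm [379.9  60. ] [8.8 4.1] 71.0
black [394.4 252.7] 115 [ 0.4904 -0.0011  0.051 ] rect mm [490.  -1.] [13.4 40.1] 79.7
black [383.8 259.5] 10 [0.4761 0.0218 0.051 ] rect mm [476.1  21.4] [4.3 6.4] 89.2
post [237.3 286.6] 31 [0.4226 0.3262 0.095 ] rect mm [422.6 326.2] [13.2 11.2] 11.3
[[111 114 116]
 [ 89  95  94]
 [109 111 115]] [[102  11 116]
 [ 85  16  95]
 [110  13 115]]
```

View pics/crop1.png

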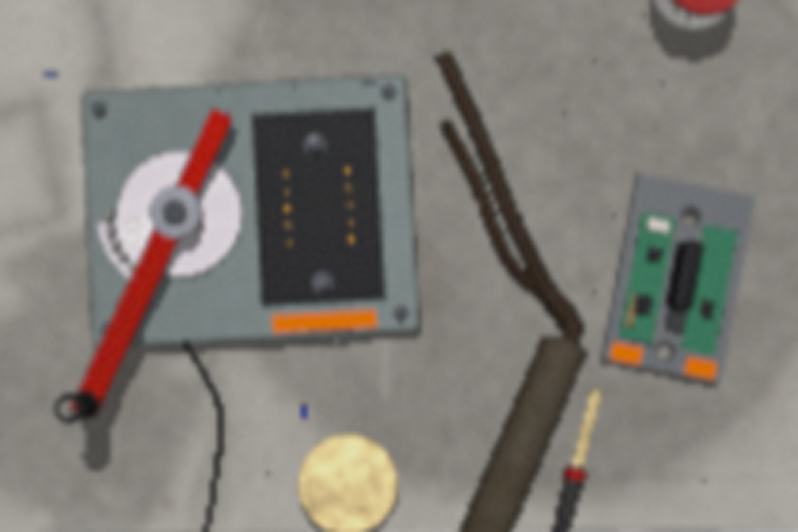

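The crop confirms the grey carrier: grey plate, orange marks at the near end (626,354)/(700,368), and a black grip at (685,275). The peg tips are at (315,143) and (322,281), and the pivot is at (175,211).

```bash
python3 - <<'E'
from h import *
d=np.load("top0.npy",allow_pickle=True).item(); e=np.load("side0.npy",allow_pickle=True).item()
C=lambda x,y:(215+x/3.8-.4,180+y/3.8-.4)
P=onplane(d,[C(315,143),C(322,281)],.034); print("pegs",P,np.linalg.norm(P[0]-P[1]))
v=P[0]-P[1]; print("jig yaw",np.degrees(np.arctan2(v[1],v[0])))
corn=onplane(d,[C(83,93),C(405,77),C(418,332),C(95,348)],.018);print("jig corners",corn.round(4), corn.mean(0))
for a,b in((0,1),(3,2),(3,0),(2,1)):
    w=corn[b]-corn[a];print(np.linalg.norm(w),np.degrees(np.arctan2(w[1],w[0])))
print("pivot",onplane(d,[C(175,211)],.045))
H=onplane(d,[C(690,214),C(665,351)],.012);v=H[0]-H[1];print("holes",H,np.linalg.norm(v),np.degrees(np.arctan2(v[1],v[0])))
corn=onplane(d,[C(638,176),C(753,199),C(718,384),C(603,362)],.012);print("car corners",corn.round(4), corn.mean(0))
for a,b in((0,1),(3,2),(3,0),(2,1)):
    w=corn[b]-corn[a];print(np.linalg.norm(w),np.degrees(np.arctan2(w[1],w[0])))
for z in(0,.1,.2,.3):print(z,proj(e,onplane(d,[C(445,55),C(575,335),C(470,530)],z)).round(0).tolist())
save(e,"side_crop.png",(240,200,440,350),4)
E
```

```text
pegs [[0.56938208 0.20584116 0.034     ]
 [0.49066351 0.20222274 0.034     ]] 0.07880169411296571
jig yaw 2.6318352992490537
jig corners [[0.6012 0.3413 0.018 ]
 [0.609  0.1543 0.018 ]
 [0.4613 0.1479 0.018 ]
 [0.4534 0.334  0.018 ]] [0.531221  0.2443627 0.018    ]
0.18718203559437835 -87.59797395137572
0.1863091310063126 -87.57119576120732
0.1479335547569801 2.823349585226297
0.1478426364461908 2.485306600982925
pivot [[0.53043256 0.28443644 0.045     ]]
holes [[ 0.52852867 -0.01106871  0.012     ]
 [ 0.44903921  0.00469098  0.012     ]] 0.081036674290709 -11.214118554482889
car corners [[ 0.5509  0.019   0.012 ]
 [ 0.537  -0.0482  0.012 ]
 [ 0.4296 -0.0259  0.012 ]
 [ 0.443   0.0408  0.012 ]] [ 0.49014573 -0.00356835  0.012     ]
0.06859354727323669 -101.69675143815334
0.06810366095102412 -101.35852855339522
0.11009041300188312 -11.43240228409563
0.10968722197567558 -11.687946409622697
0 [[270.0, 274.0], [348.0, 266.0], [395.0, 285.0]]
0.1 [[275.0, 235.0], [349.0, 228.0], [394.0, 244.0]]
0.2 [[281.0, 192.0], [350.0, 187.0], [392.0, 200.0]]
0.3 [[287.0, 146.0], [351.0, 143.0], [390.0, 152.0]]
```

View pics/side_crop.png

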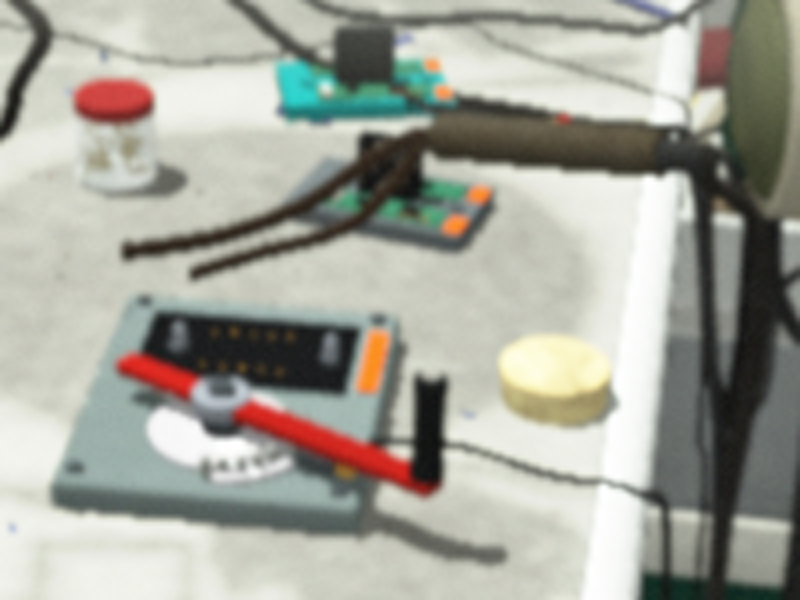

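The side crop shows a hanging cable or rod with its knuckle at about (425,130) and its tip at (125,250). It stands roughly 3–11 cm above the bench between carrier and jig, so I need its clearance and the exact moves.

```bash
cat >> h.py <<'E'
def tri(d,e,a,b):
    c1,v1=ray(d,[a]);c2,v2=ray(e,[b]);v1=v1[0];v2=v2[0]
    s=np.linalg.lstsq(np.c_[v1,-v2],c2-c1,rcond=None)[0]
    p,q=c1+v1*s[0],c2+v2*s[1]; return ((p+q)/2).round(4),np.linalg.norm(p-q).round(4)
def go(x,y,z,yaw):
    """TCP target; tool x axis at yaw deg; prints tool-frame shift and total z-turn"""
    s=observe();R=s["tool_rot"];t=np.array([x,y,z])-s["position"]
    cy,sy=np.cos(np.radians(yaw)),np.sin(np.radians(yaw))
    T=np.array([[cy,sy,0],[sy,-cy,0],[0,0,-1.]])
    rv=cv2.Rodrigues(R.T@T)[0].ravel()
    print("pos",s["position"].round(4),"t",round(s["time_s"],2),"F",s["ft_force"].round(1),"w",round(s["grip_width"],4),"gf",round(s["gripper_force"],1),"shift world",t.round(4),"tool-now",(R.T@t).round(4),"after turn",(T.T@t).round(4),"turn",rv.round(4))
E
python3 - <<'E'
from h import *
d=np.load("top0.npy",allow_pickle=True).item(); e=np.load("side0.npy",allow_pickle=True).item()
C=lambda x,y:(215+x/3.8-.4,180+y/3.8-.4)
D=lambda x,y:(240+x/4-.4,200+y/4-.4)
for a,b in(((443,58),(128,250)),((447,125),(195,270)),((578,330),(425,135)),((563,340),(440,132))):print(tri(d,e,C(*a),D(*b)))
print("rod end",tri(d,e,(336,338),D(655,150)))
print("post top",tri(d,e,C(70,406),D(430,378)),"peg",tri(d,e,C(315,143),D(180,323)),tri(d,e,C(322,281),D(330,335)))
print("grip top",tri(d,e,(394.4,252.7),D(393,140)))
go(.490,-.0035,.15,-11.4); go(.490,-.0035,.15,90)
E
```

```text
(array([0.6187, 0.1325, 0.0323]), np.float64(0.0015))
(array([0.5812, 0.1304, 0.0229]), np.float64(0.0017))
(array([0.4637, 0.0617, 0.0855]), np.float64(0.0042))
(array([0.4564, 0.0701, 0.092 ]), np.float64(0.0001))
rod end (array([0.3289, 0.1275, 0.1214]), np.float64(0.0161))
post top (array([0.4237, 0.3354, 0.0933]), np.float64(0.0015)) peg (array([0.5709, 0.2062, 0.0325]), np.float64(0.0029)) (array([0.4921, 0.2025, 0.0328]), np.float64(0.0027))
grip top (array([ 0.4915, -0.0009,  0.0508]), np.float64(0.0023))
pos [ 0.2286 -0.4999  0.2308] t 0.1 F [-0.5  1.   0. ] w 0.0853 gf 0.0 shift world [ 0.2614  0.4964 -0.0808] tool-now [ 0.4441 -0.3427  0.0813] after turn [ 0.1581 -0.5383  0.0808] turn [-1.300e-03  2.000e-04  6.278e-01]
pos [ 0.2286 -0.4999  0.2308] t 0.1 F [-0.5  1.   0. ] w 0.0853 gf 0.0 shift world [ 0.2614  0.4964 -0.0808] tool-now [ 0.4441 -0.3427  0.0813] after turn [0.4964 0.2614 0.0808] turn [-1.000e-03 -1.000e-03 -1.142e+00]
```

The rod's knuckle is at (0.464, 0.062, 0.086), about 60 mm from the grip, so a straight vertical lift clears it. I'll carry above 0.12 m. Next I turn the tool, then travel.

```bash
python3 -m jog '[[0,0,0.157,0,0,0,45],[0,0,0.157,0,0,0,45],[0,0,0.157,0,0,0,45],[0,0,0.157,0,0,0,45]]' 40
python3 -m jog '[[0,0,0,0.016,-0.054,0.007,45],[0,0,0,0.016,-0.054,0.007,45],[0,0,0,0.016,-0.054,0.007,45],[0,0,0,0.016,-0.054,0.007,45],[0,0,0,0.016,-0.054,0.007,45],[0,0,0,0.016,-0.054,0.007,45],[0,0,0,0.016,-0.054,0.007,45],[0,0,0,0.016,-0.054,0.007,45],[0,0,0,0.016,-0.054,0.007,45],[0,0,0,0.016,-0.054,0.007,45]]'
python3 -c "
from h import *
go(.491,-.0026,.02,-11.4)"
```

```text
time_s: 0.6
position: [0.2286, -0.5, 0.2309]
tool_rot: [[0.979, -0.203, -0.0], [-0.203, -0.979, 0.001], [-0.0, -0.001, -1.0]]
ft_force: [0.1, -0.1, 0.2]
grip_width: 0.0387
gripper_force: 0.0
time_s: 1.85
position: [0.4929, -0.0007, 0.161]
tool_rot: [[0.98, -0.198, -0.0], [-0.198, -0.98, -0.0], [-0.0, 0.0, -1.0]]
ft_force: [0.7, -1.0, 1.2]
grip_width: 0.0385
gripper_force: 0.0
pos [ 0.4929 -0.0007  0.161 ] t 1.85 F [ 0.7 -1.   1.2] w 0.0385 gf 0.0 shift world [-0.0019 -0.0019 -0.141 ] tool-now [-0.0015  0.0022  0.141 ] after turn [-0.0015  0.0022  0.141 ] turn [ 0.0001  0.0002 -0.0002]
```

```bash
python3 -m jog '[[0,0,0,-0.0015,0.002,0.04,45],[0,0,0,0,0,0.04,45],[0,0,0,0,0,0.03,45],[0,0,0,0,0,0.02,45],[0,0,0,0,0,0.01,45],[0,0,0,0,0,0,45],[0,0,0,0,0,0,45]]'
python3 -c "
from h import *
go(.491,-.0026,.02,-11.4)
e=img('side');save(e,'grasp.png',(280,180,440,300),4)"
```

```text
time_s: 2.72
position: [0.4909, -0.0043, 0.022]
tool_rot: [[0.98, -0.198, 0.001], [-0.198, -0.98, -0.0], [0.001, 0.0, -1.0]]
ft_force: [-0.5, -0.2, -0.2]
grip_width: 0.0386
gripper_force: 0.0
pos [ 0.4909 -0.0043  0.022 ] t 2.73 F [-0.5 -0.2 -0.2] w 0.0386 gf 0.0 shift world [ 0.0001  0.0017 -0.002 ] tool-now [-0.0002 -0.0017  0.002 ] after turn [-0.0002 -0.0017  0.002 ] turn [ 0.0001 -0.0013 -0.0002]
```

View pics/grasp.png

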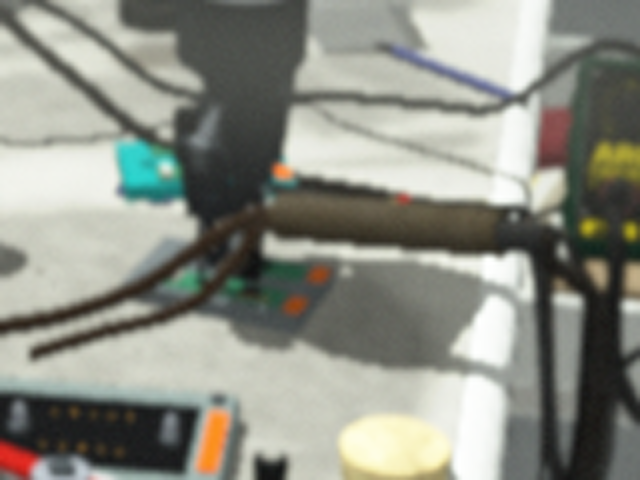

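The fingers are down around the grip at about (240,255) in the crop, no contact force, clear of the rod. Next I close and lift.

```bash
python3 -m jog '[[0,0,0,0,-0.0015,0,0],[0,0,0,0,0,0,0],[0,0,0,0,0,0,0],[0,0,0,0,0,0,0],[0,0,0,0,0,-0.03,0],[0,0,0,0,0,-0.045,0],[0,0,0,0,0,-0.045,0],[0,0,0,0,0,-0.03,0],[0,0,0,0,0,0,0]]' 60
python3 -c "
from h import *
go(.5343,.2045,.16,2.6)"
```

```text
time_s: 3.9
position: [0.4914, -0.0028, 0.1729]
tool_rot: [[0.98, -0.198, 0.004], [-0.198, -0.98, -0.001], [0.004, 0.0, -1.0]]
ft_force: [-0.5, -0.5, -1.7]
grip_width: 0.0114
gripper_force: 58.8
pos [ 0.4914 -0.0028  0.1729] t 3.9 F [-0.5 -0.5 -1.7] w 0.0114 gf 58.8 shift world [ 0.0429  0.2073 -0.0129] tool-now [ 0.001  -0.2117  0.0128] after turn [ 0.0523 -0.2052  0.0129] turn [ 0.0007 -0.0039 -0.2445]
```

```bash
python3 -m jog '[[0,0,-0.122,0,0,0,0],[0,-0.004,-0.122,0,0,0,0],[0,0,0,0.013,-0.051,0,0],[0,0,0,0.013,-0.051,0,0],[0,0,0,0.013,-0.051,0,0],[0,0,0,0.013,-0.051,0,0],[0,0,0,0,0,0,0],[0,0,0,0,0,0,0]]'
python3 -c "
from h import *
go(.5343,.2045,.07,2.6)
for n in('top','side'):
    d=img(n);np.save(n+'1.npy',d,allow_pickle=True)
    a=save(d,n+'1.png',(220,150,380,290) if n=='top' else (240,150,440,340),4)
"
python3 -c "
import cv2,numpy as np
a=cv2.imread('pics/top1.png');b=cv2.imread('pics/side1.png')
a=cv2.resize(a,(400,350));b=cv2.resize(b,(400,380));c=np.zeros((380,800,3),np.uint8);c[:350,:400]=a;c[:,400:]=b;cv2.imwrite('pics/both1.png',c)"
```

```text
time_s: 4.9
position: [0.533, 0.203, 0.1696]
tool_rot: [[0.999, 0.045, -0.007], [0.045, -0.999, -0.001], [-0.007, 0.0, -1.0]]
ft_force: [-0.3, -0.7, -1.7]
grip_width: 0.0112
gripper_force: 59.2
pos [0.533  0.203  0.1696] t 4.9 F [-0.3 -0.7 -1.7] w 0.0112 gf 59.2 shift world [ 0.0013  0.0015 -0.0996] tool-now [ 0.0021 -0.0014  0.0996] after turn [ 0.0014 -0.0014  0.0996] turn [ 0.0004  0.0068 -0.0003]
```

View pics/both1.png

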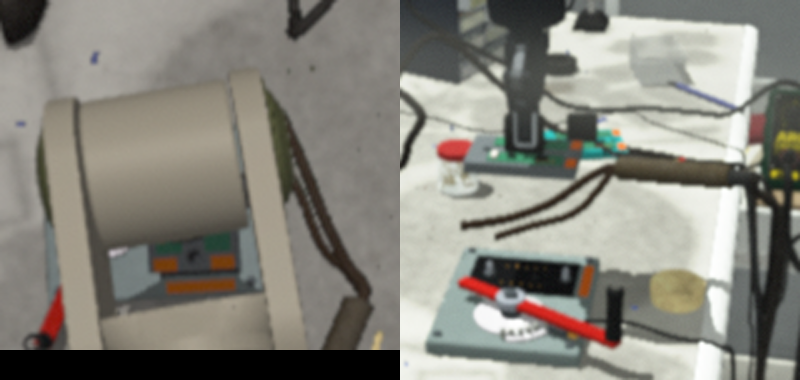

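```bash
python3 -m jog '[[0,0.007,0,0.0015,-0.0015,0.03,0],[0,0,0,0,0,0.03,0],[0,0,0,0,0,0.025,0],[0,0,0,0,0,0.015,0],[0,0,0,0,0,0,0],[0,0,0,0,0,0,0]]'
python3 - <<'E'
from h import *
go(.5343,.2045,.07,2.6)
for n in('top','side'):
    d=img(n);np.save(n+'2.npy',d,allow_pickle=True)
    hsv=cv2.cvtColor(d["pixels"],cv2.COLOR_RGB2HSV);H,S,V=[hsv[...,i].astype(int) for i in range(3)]
    m=((H>4)&(H<22)&(S>130)&(V>90)).astype(np.uint8)
    k,l,s,c=cv2.connectedComponentsWithStats(m)
    for i in range(1,k):
        if s[i,4]>8 and 240<c[i][0]<420 and 190<c[i][1]<340:
            print(n,c[i].round(1),s[i,:5])
            for z in(.018,.059):print("   ",onplane(d,c[i],z)[0].round(4))
d1=np.load('top2.npy',allow_pickle=True).item();d2=np.load('side2.npy',allow_pickle=True).item()
save(d1,'a.png',(240,190,340,290),4);save(d2,'b.png',(250,200,350,300),4)
cv2.imwrite('pics/both2.png',np.hstack([cv2.imread('pics/a.png'),cv2.imread('pics/b.png')]))
E
```

```text
time_s: 5.75
position: [0.5357, 0.2049, 0.0721]
tool_rot: [[0.999, 0.044, 0.005], [0.044, -0.999, 0.001], [0.005, -0.0, -1.0]]
ft_force: [0.5, -0.2, -1.4]
grip_width: 0.011
gripper_force: 59.2
pos [0.5357 0.2049 0.0721] t 5.75 F [ 0.5 -0.2 -1.4] w 0.011 gf 59.2 shift world [-0.0014 -0.0004 -0.0021] tool-now [-0.0014  0.0003  0.0021] after turn [-0.0014  0.0003  0.0021] turn [-0.0004 -0.0047 -0.0009]
top [288.2 255.1] [284 253   9   5  41]
    [0.4879 0.2274 0.018 ]
    [0.4869 0.2247 0.059 ]
top [308.9 253.9] [305 252   9   5  39]
    [0.4902 0.1821 0.018 ]
    [0.4891 0.181  0.059 ]
side [325.1 266.1] [323 264   5   5  18]
    [0.505  0.0998 0.018 ]
    [0.4925 0.1751 0.059 ]
side [322.4 276. ] [320 274   6   5  25]
    [0.5028 0.1454 0.018 ]
    [0.4905 0.2179 0.059 ]
side [332.8 290. ] [330 283   7  15  71]
    [0.471  0.1999 0.018 ]
    [0.4608 0.2689 0.059 ]
side [326.  316.8] [324 315   6   4  16]
    [0.4674 0.3029 0.018 ]
    [0.4574 0.3652 0.059 ]
```

View pics/both2.png

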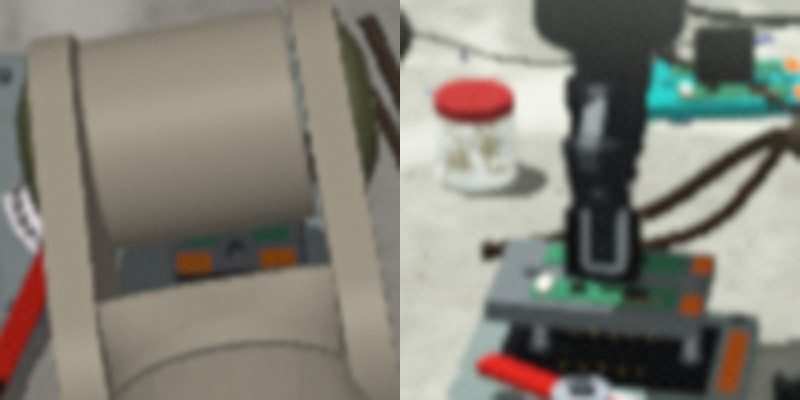

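```bash
python3 - <<'E'
from h import *
d=np.load('top2.npy',allow_pickle=True).item();e=np.load('side2.npy',allow_pickle=True).item()
for a,b in(((288.2,255.1),(322.4,276)),((308.9,253.9),(325.1,266.1))):print(tri(d,e,a,b))
d0=np.load('top0.npy',allow_pickle=True).item();e0=np.load('side0.npy',allow_pickle=True).item()
hsv=cv2.cvtColor(e0["pixels"],cv2.COLOR_RGB2HSV);H,S,V=[hsv[...,i].astype(int) for i in range(3)]
k,l,s,c=cv2.connectedComponentsWithStats(((H>4)&(H<22)&(S>130)&(V>90)).astype(np.uint8))
for i in range(1,k):
    if s[i,4]>8 and 300<c[i][0]<380 and 220<c[i][1]<300:print(c[i].round(1),onplane(e0,c[i],.012).round(4),onplane(e0,c[i],.018).round(4))
print("top0 marks",onplane(d0,[(379.4,272.8),(398.9,276.5)],.012).round(4).tolist(),"stripe",onplane(d0,[(300.2,264.2)],.018))
for z in(.058,.061,.064):print("top2 marks",z,onplane(d,[(288.2,255.1),(308.9,253.9)],z).mean(0).round(4),"side",onplane(e,[(322.4,276),(325.1,266.1)],z).mean(0).round(4))
E
```

```text
(array([0.4881, 0.2245, 0.0628]), np.float64(0.0026))
(array([0.4902, 0.181 , 0.0623]), np.float64(0.0025))
[359.3 248.4] [[ 0.442  -0.0166  0.012 ]] [[ 0.4408 -0.0046  0.018 ]]
[353.5 256. ] [[0.4504 0.0257 0.012 ]] [[0.4491 0.0373 0.018 ]]
[332.9 290. ] [[0.4722 0.1898 0.012 ]] [[0.4707 0.1999 0.018 ]]
top0 marks [[0.4474, 0.0273, 0.012], [0.4389, -0.0158, 0.012]] stripe [[0.46776578 0.20118839 0.018     ]]
top2 marks 0.058 [0.488  0.2028 0.058 ] side [0.4918 0.1947 0.058 ]
top2 marks 0.061 [0.488  0.2027 0.061 ] side [0.4909 0.2001 0.061 ]
top2 marks 0.064 [0.4879 0.2025 0.064 ] side [0.49   0.2055 0.064 ]
```

```bash
python3 -m jog '[[0,-0.0045,0,-0.0023,0.0003,0.006,0],[0,0,0,0,0,0.005,0],[0,0,0,0,0,0.002,0],[0,0,0,0,0,0.002,0],[0,0,0,0,0,0.002,0],[0,0,0,0,0,0,0]]'
python3 -c "
from h import *
go(.5332,.2044,.04,2.6)"
```

```text
time_s: 6.6
position: [0.5328, 0.2046, 0.0541]
tool_rot: [[0.999, 0.045, -0.002], [0.045, -0.999, 0.0], [-0.002, -0.0, -1.0]]
ft_force: [-0.3, 1.3, -1.3]
grip_width: 0.0112
gripper_force: 59.2
pos [0.5328 0.2046 0.0541] t 6.6 F [-0.3  1.3 -1.3] w 0.0112 gf 59.2 shift world [ 0.0004 -0.0002 -0.0141] tool-now [0.0004 0.0002 0.0141] after turn [0.0004 0.0002 0.0141] turn [-0.0002  0.0017 -0.0006]
```

No contact yet, about 2 mm past the peg tips. I'll keep going down gently.

```bash
python3 -m jog '[[0,0,0,0,0,0.003,0],[0,0,0,0,0,0.002,0],[0,0,0,0,0,0,0]]'
python3 -m jog '[[0,0,0,0,0,0.003,0],[0,0,0,0,0,0,0]]'
python3 -c "
from h import *
go(.5332,.2044,.04,2.6)"
```

```text
time_s: 6.98
position: [0.5328, 0.2046, 0.049]
tool_rot: [[0.999, 0.045, -0.002], [0.045, -0.999, 0.0], [-0.002, -0.0, -1.0]]
ft_force: [-0.4, -0.6, -0.7]
grip_width: 0.0113
gripper_force: 59.2
time_s: 7.22
position: [0.5327, 0.2046, 0.0459]
tool_rot: [[0.999, 0.045, -0.002], [0.045, -0.999, 0.0], [-0.002, -0.0, -1.0]]
ft_force: [0.5, -0.8, -2.0]
grip_width: 0.0108
gripper_force: 59.2
pos [0.5327 0.2046 0.0459] t 7.22 F [ 0.5 -0.8 -2. ] w 0.0108 gf 59.2 shift world [ 0.0005 -0.0002 -0.0059] tool-now [0.0005 0.0002 0.0059] after turn [0.0005 0.0002 0.0059] turn [-0.0002  0.0019 -0.0006]
```

```bash
python3 -m jog '[[0,0.002,0,0,0,0.003,0],[0,0,0,0,0,0.0015,0],[0,0,0,0,0,0,0]]'
python3 -m jog '[[0,0,0,0,0,0.001,0],[0,0,0,0,0,0,0]]'
python3 -m jog '[[0,0,0,0,0,0.001,0],[0,0,0,0,0,0,0]]'
```

```text
time_s: 7.6
position: [0.5327, 0.2046, 0.0415]
tool_rot: [[0.999, 0.045, 0.0], [0.045, -0.999, 0.0], [0.0, -0.0, -1.0]]
ft_force: [0.2, 1.1, -1.6]
grip_width: 0.011
gripper_force: 59.2
time_s: 7.85
position: [0.5328, 0.2046, 0.0406]
tool_rot: [[0.999, 0.045, 0.0], [0.045, -0.999, 0.0], [0.0, -0.0, -1.0]]
ft_force: [0.4, 0.1, -1.2]
grip_width: 0.011
gripper_force: 59.2
time_s: 8.1
position: [0.5329, 0.2046, 0.0399]
tool_rot: [[0.999, 0.045, 0.001], [0.045, -0.999, 0.0], [0.001, -0.0, -1.0]]
ft_force: [-0.9, 0.0, 2.2]
grip_width: 0.0112
gripper_force: 59.7
```

```bash
python3 -m jog '[[0,0,0,0,0,0.0008,0],[0,0,0,0,0,0,0],[0,0,0,0,0,0,40],[0,0,0,0,0,0,40],[0,0,0,0,0,-0.02,40],[0,0,0,0,0,-0.05,40],[0,0,0,0,0,-0.05,40],[0,0,0,0,0,-0.02,40]]'
python3 - <<'E'
from h import *
go(.46,.33,.18,0)
d=img('side');np.save('side3.npy',d,allow_pickle=True);save(d,'seat.png',(250,230,370,340),5)
E
```

```text
time_s: 9.1
position: [0.5336, 0.2047, 0.1818]
tool_rot: [[0.999, 0.045, 0.005], [0.045, -0.999, 0.001], [0.005, -0.001, -1.0]]
ft_force: [0.4, -0.4, -1.4]
grip_width: 0.0342
gripper_force: 0.0
pos [0.5336 0.2047 0.1818] t 9.1 F [ 0.4 -0.4 -1.4] w 0.0342 gf 0.0 shift world [-0.0736  0.1253 -0.0018] tool-now [-0.0679 -0.1284  0.0016] after turn [-0.0736 -0.1253  0.0018] turn [-0.0009 -0.005   0.0449]
```

View pics/seat.png

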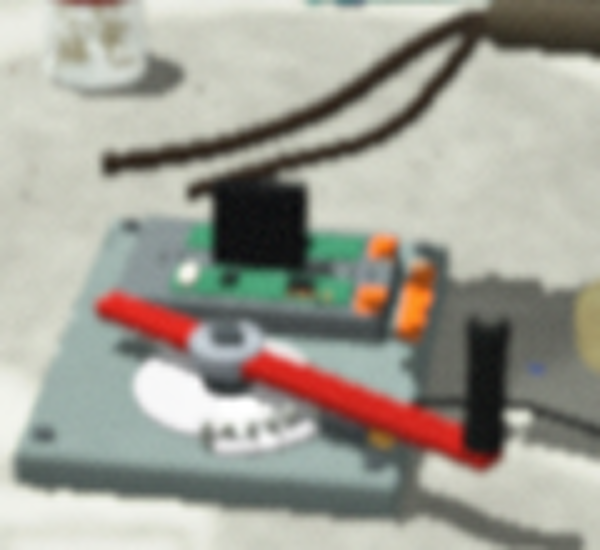

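The carrier sits flat on the nest, its grip at (260,225), and the lever is untouched. Next I read the ratchet ticks near (260,430) by rectifying both early views about the pivot.

```bash
python3 - <<'E'
from h import *
from scipy.ndimage import map_coordinates
yaw=np.radians(2.6)
out=[]
for f,pv in(("top0.npy",(.5304,.2844)),("side0.npy",None)):
    d=np.load(f,allow_pickle=True).item()
    if pv is None: pv=onplane(d,[(240+220/4-.4,200+398/4-.4)],.045)[0,:2] ;print("side pivot at .045",pv)
    g=d["pixels"].astype(float).mean(2)
    a=np.radians(np.arange(85,160,.25));r=np.arange(.026,.060,.00025)
    A,Rr=np.meshgrid(a,r)
    P=np.stack([pv[0]+Rr*np.cos(A),pv[1]+Rr*np.sin(A),np.full_like(A,.020)],-1)
    uv=proj(d,P)
    im=map_coordinates(g,[uv[:,1],uv[:,0]],order=1).reshape(A.shape)
    im=np.repeat(np.repeat(im,2,0),2,1)
    im=cv2.resize(im,(750,270))
    im=np.clip((im-60)*1.4,0,255).astype(np.uint8)
    for t in range(85,160,5):cv2.putText(im,str(t),((t-85)*10,12),0,.4,255);im[14:24,(t-85)*10]=255
    out.append(im)
cv2.imwrite("pics/polar.png",np.vstack(out))
E
```

```text
side pivot at .045 [0.5312041 0.2949761]
```

View pics/polar.png

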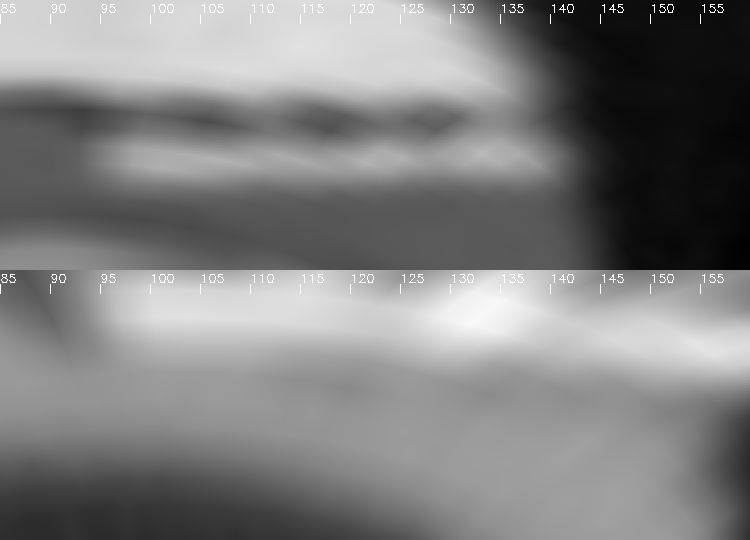

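In the top strip, dark teeth show at 104.5°, 116.5° and 127.5°. White ticks are at about 98°, 110°, 122° and 134°, with the expected 12° spacing. The third notch is therefore at about 110° world, joint ≈0.78 rad, which is inside the allowed range. Next I turn the tool to align with the handle at 154.6°.

```bash
python3 -m jog '[[0,-0.005,-0.177,0,0,0,60],[0,0,-0.177,0,0,0,60],[0,0,-0.177,0,0,0,60],[0,0,-0.177,0,0,0,60],[0,0,-0.177,0,0,0,60],[0,0,-0.177,0,0,0,60],[0,0,-0.177,0,0,0,60],[0,0,-0.177,0,0,0,60]]'
python3 -m jog '[[0,0,-0.177,0,0,0,60],[0,0,-0.177,0,0,0,60],[0,0,-0.177,0,0,0,60],[0,0,-0.177,0,0,0,60],[0,0,-0.177,0,0,0,60],[0,0,-0.177,0,0,0,60],[0,0,-0.177,0,0,0,60],[0,0,0,0,0,0,60]]'
python3 -c "
from h import *
go(.4228,.3357,.18,154.6);go(.4228,.3357,.053,154.6)"
```

```text
time_s: 10.15
position: [0.5325, 0.2045, 0.1778]
tool_rot: [[0.104, 0.995, -0.006], [0.995, -0.104, -0.001], [-0.001, -0.006, -1.0]]
ft_force: [0.9, 0.8, -0.1]
grip_width: 0.0511
gripper_force: 0.0
time_s: 11.15
position: [0.5326, 0.2045, 0.178]
tool_rot: [[-0.903, 0.429, -0.006], [0.429, 0.903, -0.001], [0.005, -0.003, -1.0]]
ft_force: [-0.1, -0.1, -0.9]
grip_width: 0.0514
gripper_force: 0.0
pos [0.5326 0.2045 0.178 ] t 11.15 F [-0.1 -0.1 -0.9] w 0.0514 gf 0.0 shift world [-0.1098  0.1312  0.002 ] tool-now [ 0.1555  0.0714 -0.0015] after turn [ 0.1554  0.0714 -0.002 ] turn [-0.003  -0.0049 -0.0001]
pos [0.5326 0.2045 0.178 ] t 11.15 F [-0.1 -0.1 -0.9] w 0.0514 gf 0.0 shift world [-0.1098  0.1312 -0.125 ] tool-now [0.1548 0.0718 0.1255] after turn [0.1554 0.0714 0.125 ] turn [-0.003  -0.0049 -0.0001]
```

```bash
python3 -m jog '[[-0.003,-0.005,0,0.0518,0.0238,0,60],[0,0,0,0.0518,0.0238,0,60],[0,0,0,0.0518,0.0238,0,60],[0,0,0,0,0,0.025,60],[0,0,0,0,0,0,60],[0,0,0,0,0,0,60]]'
python3 - <<'E'
from h import *
go(.4228,.3357,.053,154.6)
for n in("top","side"):
    d=img(n);print(n,proj(d,[[.4228,.3357,.095]]).round(1));np.save(n+"4.npy",d,allow_pickle=True)
a=np.load("top4.npy",allow_pickle=True).item();b=np.load("side4.npy",allow_pickle=True).item()
save(a,"a.png",(200,230,290,330),4);save(b,"b.png",(290,220,390,320),4)
cv2.imwrite("pics/post4.png",np.hstack([cv2.imread("pics/a.png"),cv2.imread("pics/b.png")]))
E
```

```text
time_s: 11.9
position: [0.4235, 0.3353, 0.1543]
tool_rot: [[-0.903, 0.43, 0.002], [0.43, 0.903, 0.0], [-0.001, 0.001, -1.0]]
ft_force: [0.4, 0.6, -0.0]
grip_width: 0.0513
gripper_force: 0.0
pos [0.4235 0.3353 0.1543] t 11.9 F [ 0.4  0.6 -0. ] w 0.0513 gf 0.0 shift world [-0.0007  0.0004 -0.1013] tool-now [ 0.0009 -0.      0.1013] after turn [8.000e-04 1.000e-04 1.013e-01] turn [ 0.0011  0.0015 -0.001 ]
top [[232.7 286.5]]
side [[348.  293.4]]
```

View pics/post4.png

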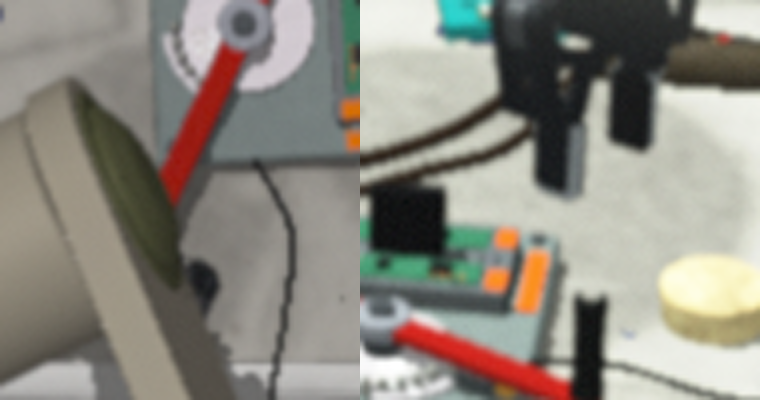

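The post top in the side view, at (347.5,294) full frame, matches the prediction of (348,293). The fingers are centred over it, so I descend and close.

```bash
python3 -m jog '[[0,0,0,0.0008,0,0.04,60],[0,0,0,0,0,0.03,60],[0,0,0,0,0,0.02,60],[0,0,0,0,0,0.011,60],[0,0,0,0,0,0,60]]'
python3 -m jog '[[0,0,0,0,0,0,0],[0,0,0,0,0,0,0],[0,0,0,0,0,0,0],[0,0,0,0,0,0,0]]' 60
python3 -c "
from h import *
go(.4228,.3357,.053,154.6)"
```

```text
time_s: 12.62
position: [0.4225, 0.3357, 0.0529]
tool_rot: [[-0.904, 0.428, 0.001], [0.428, 0.904, 0.0], [-0.001, 0.001, -1.0]]
ft_force: [-0.4, 0.5, -0.3]
grip_width: 0.0514
gripper_force: 0.0
time_s: 13.12
position: [0.4228, 0.3363, 0.0538]
tool_rot: [[-0.904, 0.428, 0.003], [0.428, 0.904, 0.001], [-0.002, 0.003, -1.0]]
ft_force: [0.0, 1.7, 6.8]
grip_width: 0.0147
gripper_force: 58.4
pos [0.4228 0.3363 0.0538] t 13.12 F [0.  1.7 6.8] w 0.0147 gf 58.4 shift world [ 0.     -0.0006 -0.0008] tool-now [-0.0003 -0.0006  0.0008] after turn [-0.0003 -0.0006  0.0008] turn [0.0026 0.0023 0.0015]
```

Post gripped, width 14.7 mm. Next I work out the motion along the arc from the pivot and start turning.

```bash
cat >> h.py <<'E'
def lev():
    s=observe();p=s["position"][:2]-np.array([.5312,.2848]);a=np.arctan2(p[1],p[0]);t=np.array([np.sin(a),-np.cos(a)])
    R=s["tool_rot"];f=s["ft_force"]
    print("t %.2f ang %.2f joint %.3f r %.4f toolyaw %.2f Ftan %.1f Frad %.1f Fz %.1f z %.4f grip %.1f"%(s["time_s"],np.degrees(a),np.radians(154.6)-a,np.hypot(*p),np.degrees(np.arctan2(R[1,0],R[0,0])),f[:2]@t,f[:2]@p/.12,f[2],s["position"][2],s["gripper_force"]))
E
python3 -m jog '[[0,0,0.035,0,0.0042,-0.0005,0],[0,0,0.035,0,0.0042,-0.0005,0],[0,0,0.035,0,0.0042,0,0],[0,0,0,0,0,0,0]]' >/dev/null; python3 -c "
from h import *
lev()"
python3 -m jog '[[0,0,0.035,0,0.0042,0,0],[0,0,0.035,0,0.0042,0,0],[0,0,0,0,0,0,0]]' >/dev/null; python3 -c "
from h import *
lev()"
```

```text
t 13.62 ang 149.36 joint 0.092 r 0.1202 toolyaw 148.69 Ftan -6.2 Frad -3.9 Fz 2.6 z 0.0539 grip 58.7
t 14.00 ang 145.43 joint 0.160 r 0.1202 toolyaw 144.68 Ftan -7.3 Frad -3.9 Fz 2.5 z 0.0538 grip 58.7
```

```bash
L='from h import *;lev()'
python3 -m jog '[[0,0,0.035,-0.0003,0.0042,0,0],[0,0,0.018,-0.0002,0.0021,0,0],[0,0,0,0,0,0,0]]' >/dev/null; python3 -c "$L"
python3 -m jog '[[0,0,0.035,-0.0003,0.0042,0,0],[0,0,0,0,0,0,0]]' >/dev/null; python3 -c "$L"
python3 -m jog '[[0,0,0.035,-0.0001,0.0042,0,0],[0,0,0,0,0,0,0]]' >/dev/null; python3 -c "$L"
python3 -m jog '[[0,0,0.035,-0.0001,0.0042,0,0],[0,0,0,0,0,0,0]]' >/dev/null; python3 -c "$L"
python3 -m jog '[[0,0,0.035,-0.0001,0.0042,0,0],[0,0,0,0,0,0,0]]' >/dev/null; python3 -c "$L"
```

```text
t 14.38 ang 142.67 joint 0.208 r 0.1203 toolyaw 141.66 Ftan -7.4 Frad -1.6 Fz 3.4 z 0.0538 grip 58.9
t 14.62 ang 140.64 joint 0.244 r 0.1203 toolyaw 139.65 Ftan -7.1 Frad 0.2 Fz 4.7 z 0.0538 grip 59.0
t 14.88 ang 138.54 joint 0.280 r 0.1203 toolyaw 137.64 Ftan -6.7 Frad 0.2 Fz 2.4 z 0.0538 grip 59.0
t 15.12 ang 136.43 joint 0.317 r 0.1203 toolyaw 135.63 Ftan -5.3 Frad 1.0 Fz 2.1 z 0.0539 grip 58.9
t 15.38 ang 134.48 joint 0.351 r 0.1203 toolyaw 133.63 Ftan -6.0 Frad 1.9 Fz 3.8 z 0.0539 grip 58.9
```

```bash
L='from h import *;lev()'
S='python3 -c'
python3 -m jog '[[0,0,0.035,0,0.0042,0,0],[0,0,0,0,0,0,0]]' >/dev/null; $S "$L"
python3 -m jog '[[0,0,0.035,0,0.0042,0,0],[0,0,0,0,0,0,0]]' >/dev/null; $S "$L"
python3 -m jog '[[0,0,0.035,0,0.0042,0,0],[0,0,0,0,0,0,0]]' >/dev/null; $S "$L"
python3 -m jog '[[0,0,0.035,0,0.0042,0,0],[0,0,0,0,0,0,0]]' >/dev/null; $S "$L"
python3 -m jog '[[0,0,0.035,0,0.0042,0,0],[0,0,0,0,0,0,0]]' >/dev/null; $S "$L"
python3 -m jog '[[0,0,0.035,0,0.0042,0,0],[0,0,0,0,0,0,0]]' >/dev/null; $S "$L"
python3 -m jog '[[0,0,0.035,0,0.0042,0,0],[0,0,0,0,0,0,0]]' >/dev/null; $S "$L"
python3 -m jog '[[0,0,0.035,0,0.0042,0,0],[0,0,0,0,0,0,0]]' >/dev/null; $S "$L"
```

```text
t 15.62 ang 132.69 joint 0.382 r 0.1203 toolyaw 131.64 Ftan -9.2 Frad 1.5 Fz 4.8 z 0.0539 grip 59.2
t 15.88 ang 130.87 joint 0.414 r 0.1203 toolyaw 129.63 Ftan -10.9 Frad 1.4 Fz 6.5 z 0.0538 grip 59.4
t 16.12 ang 128.74 joint 0.451 r 0.1204 toolyaw 127.62 Ftan -9.3 Frad 1.1 Fz 6.8 z 0.0538 grip 59.3
t 16.38 ang 126.64 joint 0.488 r 0.1204 toolyaw 125.61 Ftan -7.9 Frad 1.4 Fz 1.9 z 0.0538 grip 59.2
t 16.62 ang 124.54 joint 0.525 r 0.1204 toolyaw 123.61 Ftan -6.8 Frad -0.9 Fz 2.2 z 0.0539 grip 59.1
t 16.88 ang 122.51 joint 0.560 r 0.1204 toolyaw 121.60 Ftan -6.3 Frad 1.0 Fz 2.3 z 0.0539 grip 59.0
t 17.12 ang 120.77 joint 0.590 r 0.1204 toolyaw 119.60 Ftan -10.3 Frad 0.4 Fz 4.9 z 0.0538 grip 59.3
t 17.38 ang 119.01 joint 0.621 r 0.1205 toolyaw 117.61 Ftan -11.9 Frad 0.0 Fz 6.8 z 0.0538 grip 59.4
```

The sawtooth is clear: resistance jumps at joint 0.37 and 0.58 (the notches), with the tooth crossings between. Notch three is therefore at about 0.785, matching the tick reading.

```bash
L='from h import *;lev()'
S='python3 -c'
python3 -m jog '[[0,0,0.035,0,0.0042,0,0],[0,0,0,0,0,0,0]]' >/dev/null; $S "$L"
python3 -m jog '[[0,0,0.035,0,0.0042,0,0],[0,0,0,0,0,0,0]]' >/dev/null; $S "$L"
python3 -m jog '[[0,0,0.035,0,0.0042,0,0],[0,0,0,0,0,0,0]]' >/dev/null; $S "$L"
python3 -m jog '[[0,0,0.035,0,0.0042,0,0],[0,0,0,0,0,0,0]]' >/dev/null; $S "$L"
python3 -m jog '[[0,0,0.013,0,0.0016,0,0],[0,0,0,0,0,0,0]]' >/dev/null; $S "$L"
```

```text
t 17.62 ang 116.86 joint 0.659 r 0.1205 toolyaw 115.60 Ftan -11.6 Frad 0.7 Fz 8.4 z 0.0538 grip 59.4
t 17.88 ang 114.78 joint 0.695 r 0.1206 toolyaw 113.59 Ftan -9.9 Frad 0.0 Fz 7.8 z 0.0538 grip 59.3
t 18.12 ang 112.66 joint 0.732 r 0.1205 toolyaw 111.58 Ftan -7.6 Frad -0.2 Fz 2.5 z 0.0539 grip 59.1
t 18.38 ang 110.63 joint 0.767 r 0.1205 toolyaw 109.57 Ftan -8.1 Frad 0.1 Fz 2.2 z 0.0539 grip 59.0
t 18.62 ang 110.00 joint 0.778 r 0.1205 toolyaw 108.85 Ftan -9.1 Frad -0.4 Fz 5.0 z 0.0538 grip 59.2
```

```bash
python3 -m jog '[[0,0,0.006,0,0.0007,0,0],[0,0,0,0,0,0,0],[0,0,0,0,0,0,0],[0,0,0,0,0,0,0],[0,0,0,0,0,0,0],[0,0,0,0,0,0,0],[0,0,0,0,0,0,0],[0,0,0,0,0,0,0]]' >/dev/null; python3 - <<'E'
from h import *
lev()
for d in(np.load("side3.npy",allow_pickle=True).item(),img("side")):
    hsv=cv2.cvtColor(d["pixels"],cv2.COLOR_RGB2HSV);H,S,V=[hsv[...,i].astype(int) for i in range(3)]
    k,l,s,c=cv2.connectedComponentsWithStats(((H>4)&(H<22)&(S>130)&(V>90)).astype(np.uint8))
    print([c[i].round(1).tolist() for i in range(1,k) if s[i,4]>8 and 300<c[i][0]<380 and 260<c[i][1]<320])
lev()
E
```

```text
t 19.62 ang 109.71 joint 0.784 r 0.1205 toolyaw 108.52 Ftan -8.0 Frad -0.1 Fz 4.1 z 0.0538 grip 59.1
[[326.1, 278.9], [332.9, 290.1], [324.0, 289.8], [326.0, 316.8]]
[[322.8, 289.7]]
t 19.68 ang 109.72 joint 0.783 r 0.1205 toolyaw 108.52 Ftan -9.1 Frad -0.5 Fz 4.2 z 0.0538 grip 59.1
```

```bash
python3 - <<'E'
from h import *
for n in("top","side"):
    d=img(n)
    hsv=cv2.cvtColor(d["pixels"],cv2.COLOR_RGB2HSV);H,S,V=[hsv[...,i].astype(int) for i in range(3)]
    k,l,s,c=cv2.connectedComponentsWithStats(((H>4)&(H<22)&(S>130)&(V>70)).astype(np.uint8))
    for i in range(1,k):
        if s[i,4]>4 and 270<c[i][0]<345 and 230<c[i][1]<320:print(n,c[i].round(1),s[i],onplane(d,c[i],.030).round(4))
E
```

```text
top [289.2 257.1] [285 255   9   5  41] [[0.4833 0.2244 0.03  ]]
top [309.5 256. ] [306 254   8   5  40] [[0.4853 0.1804 0.03  ]]
top [300.4 264. ] [287 261  27   6 123] [[0.4682 0.2002 0.03  ]]
side [326.  279.7] [325 279   3   3   7] [[0.4889 0.181  0.03  ]]
side [322.8 289.7] [321 288   5   5  19] [[0.4881 0.2232 0.03  ]]
```

The top view puts the carrier centre at about (0.5335, 0.2045), which matches the nest. The lever is steady in notch three, so I'm handing in.

```bash
python3 -c "
from h import *
lev();print(job.close_job())"
```

```text
t 19.77 ang 109.70 joint 0.784 r 0.1205 toolyaw 108.52 Ftan -8.6 Frad -0.1 Fz 4.3 z 0.0538 grip 59.1
the job is handed in; nothing more can be done
None
```

I handed the job in at 19.8 s, with the carrier seated on both pegs and the fingers holding the lever steady at the third click (joint about 0.78 rad); the hand-in gave no pass or fail result.

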